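# Hitch the rosette compass bar onto its pivot ball and latch it

## Task

Take the compass bar off its parking block, hitch its socket head onto the steel pivot ball in the middle of the rosette board and, with the latch still up, push the head down past its detents until it is fully home with the bar's two feet standing on the board, and keep leaning on it with about 20 N for a second so that it beds firmly on the ball. Then press the red latch lever all the way down and let go. Feel your way: push firmly but do not force, slam or drop anything onto the ball, and leave the tools and the loose tile pieces where they lie.

Things in the scene. Friction and masses are not known exactly. Their poses are not given: they have to be found in the camera images.
- board: Square plywood board, 410 x 410 x 18 mm, fixed on the bench, with a pattern sheet and a rosette of flat tile pieces (8 mm thick, out to 140 mm from the middle) round the pivot ball; free outside them except for two loose pieces near two corners. Origin: middle of its underside, z up; its top is 18 mm above it.
- pivot: The pivot: a steel ball of 30 mm diameter on a 15 mm thick shank with a 48 mm flange, screwed to the middle of the board and rigid. Origin: middle of the flange's underside, on the board's top.
- ball (a point): Centre of the steel ball, 42 mm above the board's top (60 mm above the bench).
- block: Parking block, wood with a cork top, 64 x 64 x 26 mm, fixed on the bench; the compass bar's head rests on it at the start and its feet stand on the bench. Origin: middle of its underside.
- bar: The compass bar, loose, 0.47 kg: blue socket head, then along the bar's own +x an aluminium bar 18 mm wide (top 12 mm above the origin), a dark wooden grip, a brass gauge pin and, at 185 mm, two dark legs 64 mm apart with white feet. Origin: socket centre; z up; centre of mass 100 mm along +x. Level when the head is home and the feet stand on the board; it may point any way round the ball.
- socket (a point): Centre of the socket, a round cup of 48 mm outer diameter open below: bore 32 mm, flaring to about 38 mm at its rim, 16 mm below this point. At the ball's centre when fully home (1 mm side play). Two sprung detents inside squeeze the ball sideways and stop the head about 13 mm too high under its own weight; 5 to 13 N straight down on the head pushes it past them to a hard stop.
- crown (a point): Middle of the head's flat top (33 mm across), 22 mm straight above the socket centre: the place to push the head down.
- grip (a point): Middle height of the wooden grip where fingers take it, 115 mm from the socket centre along the bar's +x and 33 mm above it. The grip is a block 30 mm along the bar, 24 mm across (the way to close the fingers), from 12 to 46 mm above the socket centre.
- latch_pin (a point): Hinge pin of the latch lever, 28 mm along the bar's +x from the socket centre and 18 mm above it. The hinge axis runs along the bar's y.
- latch_pad (a point): Middle of the upper face of the latch lever's red handle, 41 mm from the hinge pin; the handle is 16 mm wide and 30 mm long. When the lever is open the handle stands up at about 46 degrees, leaning along the bar's +x; shut, it lies level along the bar, this point then 68 mm from the socket centre along +x and 25 mm above it.
- latch (a joint): Angle of the latch lever: 0 is open (handle up; it starts between 0 and 0.15), 0.8 rad is fully shut (handle level, a hard stop). Stiff: it stays where it is left and takes about 5 to 12 N at the red handle to move, least near shut. A jaw on it swings in under the ball and jams on the ball if the head is not home.
- penpot: Yellow pot of pens, 68 mm across, 150 mm tall; to be left alone.
- notebook: Notebook, 105 x 148 x 18 mm; to be left alone.
- hammer: Hammer; to be left alone.
- brush: Brush; to be left alone.
- nippers: Red-handled tile nippers; to be left alone.
- piece_navy: Loose navy tile piece, 34 x 24 x 8 mm, on a corner of the board; to be left alone.
- piece_cream: Loose cream tile piece, 34 x 24 x 8 mm, on another corner of the board; to be left alone.
- feet (a point): Point midway between the soles of the bar's two round white feet, 185 mm along the bar's +x from the socket centre and 42 mm below it.

How it is judged:
On the way, in this order (a step that is already met when the one before it is completed fails the run):
1. latch still open, head fully home and leaned on so that it beds: the ball carries over 26 N for 0.4 s (detents and weight alone make about 13 N; a steady push of 18 N is enough) (distance between socket and ball below 0.003 m and value of joint latch below 0.35 rad and contact force between bar and pivot above 26 N), for 0.4 s.
2. the latch is pressed fully shut (above 0.72 rad) with the head still home (distance between socket and ball below 0.003 m and value of joint latch above 0.72 rad), for 0.2 s.
At the end, for the whole second after the job is handed in: The socket centre lies within 3 mm of the ball's centre, the latch reads more than 0.72 rad, the bar is level (within 0.04 rad) with its feet's soles at the board's top (within 4 mm) and at rest, let go (all of step 2 and angle between bar's own z axis and vertical below 0.04 rad and z of feet in the frame of board between 0.014 and 0.022 m and linear speed of bar below 0.02 m/s); the robot touches nothing.
It fails at once if the ball is loaded with more than 46 N by the compass bar (pressed with some 30 N or more beyond the 13 N of detents and weight, slammed or dropped) (contact force between bar and pivot above 46 N).
It fails at once if a tool, the pot, the notebook or a loose tile piece is moved by more than 30 mm (distance of any of penpot, notebook, hammer, brush, nippers, piece_navy, piece_cream from where it was at the start of the episode above 0.03 m).
It also fails if it takes over 70 s, if anything falls off the work surface, if the arm or the gripper's body presses on something with over 40 N, if the wrist force passes 120 N, or if a joint passes its speed limit or range.

## Robot

A 6-joint arm with a two-finger parallel gripper is mounted at the origin on the work surface. World frame = base frame: x ahead of the robot, y to its left, z up, the work surface at z = 0. Lengths are in m, angles in rad, forces in N, time in s.
With the tool pointing down it reaches from about 0.35 to 0.925 m from the base axis. Payload 6.4 kg.
Tool frame: the origin (TCP) lies midway between the tips of the shut fingers; the grasp point (between the pads) lies 19 mm behind it; z points along the fingers, y is the line along which they close (so a half turn about z gives the same grasp; the last joint's range is limited). The gripper opens to 85 mm and grips with 20 to 120 N. Pads are 22 mm wide; open, the fingers measure 114 mm over their backs; the gripper's body (76 mm by 85 mm) begins 54 mm behind the grasp point. The pads swing forward as they close: fully open they stand 13 mm farther back than shut.
Start: joints at [-1.327, 0.245, 1.558, -0, 1.339, -0.174], TCP at [0.264, -0.594, 0.199] pointing down, gripper open.
Joint ranges: [-3.13, 3.13], [-1.02, 2.26], [0.13, 2.54], [-0.95, 4.09], [0.21, 2.88], [-2.74, 2.74]. Speed limits (rad/s): [2.57, 2.57, 3.14, 3.14, 3.14, 3.14].

## Interface

Orientations are given as a unit quaternion [w, x, y, z].
In Python, from cell import * gives the robot as it stands.
- The arm moves only by the tool arm_command, never from a script. Its argument "series" is a list of rows, each an object with "twist": the turn, a rotation vector about the tool's x, y, z in degrees, a list of three; "translation": the shift along the tool's x, y, z in mm, a list of three; "grip": the finger opening in mm, from 0 to 85.4. In form: [{"twist": [wx, wy, wz], "translation": [x, y, z], "grip": grip}, ...]. A call has 1 to 20 rows; each row shifts and turns the commanded pose from where the row before left it, along the tool's axes as they then stand; what a row does not reach is not made up. A row lasts 1/12 s, in which the tool goes at most 41.7 mm and 7.16 degrees, less where a joint would pass 70% of its speed; a pose out of reach is approached as far as the arm can. A call with a gripper value outside its range is refused whole. The fingers move at their own pace and stop on an object; "newtons" is the grip in N (left out, the last holds). Time passes only in rows, so rows that do not move let the fingers close. It gives the time, the measured TCP pose, the force, the opening and the grip force at its end, in the units of the state.
- observe(): the state, without advancing time (a new reading comes with each control period).
- grab_frame(name): name is "scene" or "top" or "wrist"; returns the picture (400x640x3 uint8, red, green, blue); there is no depth.
- camera_model(name): a dict with "mtx" (3x3 intrinsics, pixels), "position" and "orientation" of the camera in the world. Camera axes: x right, y up, looking along -z (the intrinsics and any distortion apply to the point x, -y, -z); pixel columns grow to the right and rows downward; lengths in m; the calibration is good to about 2 mm. A picture is of the moment at which its call begins: read the wrist's pose just before it. camera_model takes no time and is no camera call; for the wrist camera it gives the pose at the moment of the call.
- hand_in(): hands the job in; it is judged then, once.
The state is a dict: "t": time; "qpos": joint angles; "qd": joint speeds; "effort": joint torques, N m; "ee_pos": TCP position; "ee_rot": TCP orientation; "wrist_force": force on the tool from outside, world axes, zero at the start; "torque": the same for the moment, N m; "finger_gap": finger opening in m; "grip_force": force on a finger pad.
Only numpy, scipy, OpenCV 4.12 (cv2) and the standard library are available. Lean on these libraries where they do the work, as an engineer would, in place of code of your own. Each camera call takes 0.05 s, during which the arm holds its last target. There are 200 camera calls.

## Working session

There is one attempt and no reset: what is moved stays moved. The work goes in short steps, Python scripts to look and compute and a tool call to move; the robot and the scene stay as the last step left them, time stands still between calls to the robot, and variables do not carry over. Pictures are saved under pics/ and viewed, at most 10 in all, crops included, and the job is handed in when it is done.

Besides the shell and the picture viewer there is one more tool, called after "Emit:" as name(argument=value, ...) on one line, values as JSON. arm_command: Moves the arm, as the interface text tells. Its arguments: {"type":"object","properties":{"series":{"type":"array","items":{"type":"object","properties":{"twist":{"type":"array","items":{"type":"number"}},"translation":{"type":"array","items":{"type":"number"}},"grip":{"type":"number"}}}},"newtons":{"type":"number"}},"required":["series"]}

```bash
mkdir -p pics; python3 - <<'E'
from cell import *
import cv2
for n in ("scene","top"):
    im=grab_frame(n); cv2.imwrite(f"pics/{n}0.png",im[:,:,::-1])
    m=camera_model(n); print(n,m)
s=observe(); print(s)
E
```

```text
scene {'mtx': array([[364.11027942,   0.        , 319.69411833],
       [  0.        , 364.11027942, 201.91587116],
       [  0.        ,   0.        ,   1.        ]]), 'position': array([ 0.96269911, -0.28369345,  0.86418232]), 'orientation': array([0.84073312, 0.25237945, 0.13895717, 0.45843575])}
top {'mtx': array([[437.58025205,   0.        , 322.13075527],
       [  0.        , 437.58025205, 201.52221148],
       [  0.        ,   0.        ,   1.        ]]), 'position': array([ 0.39235017, -0.00478284,  1.21657027]), 'orientation': array([ 0.71312547,  0.05252946, -0.03119614, -0.69836919])}
{'t': 0.1, 'qpos': array([-1.32711268e+00,  2.45774495e-01,  1.55891070e+00,  6.73597194e-06,
        1.33868758e+00, -1.74065322e-01]), 'qd': array([-4.99958846e-04, -3.44867155e-03, -1.26620168e-03, -1.03226561e-03,
        9.01362655e-05,  5.81961982e-04]), 'effort': array([-7.03429887e-04, -4.30673182e+01, -3.27128720e+01, -1.82768395e-04,
        2.80278226e-03,  2.71226429e-05]), 'ee_pos': array([ 0.26359765, -0.59353672,  0.19846121]), 'ee_rot': array([-8.89640137e-04,  9.78264694e-01,  2.07358135e-01, -2.77011771e-05]), 'wrist_force': array([ 0.68841127,  0.37982666, -0.73192699]), 'torque': array([ 0.04732519,  0.06011556, -0.04297512]), 'grip_force': 0.0, 'finger_gap': 0.08545193975510873}
```

View pics/top0.png

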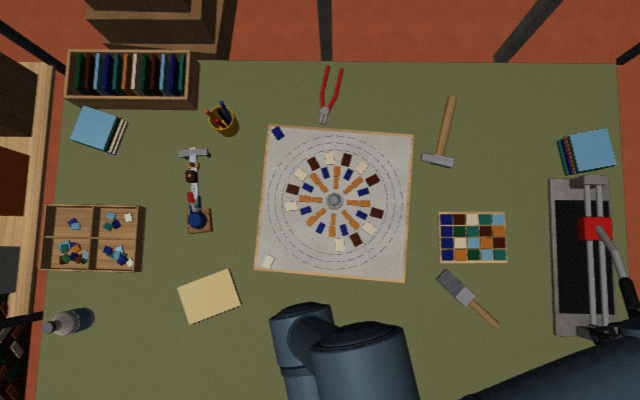

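View pics/scene0.png

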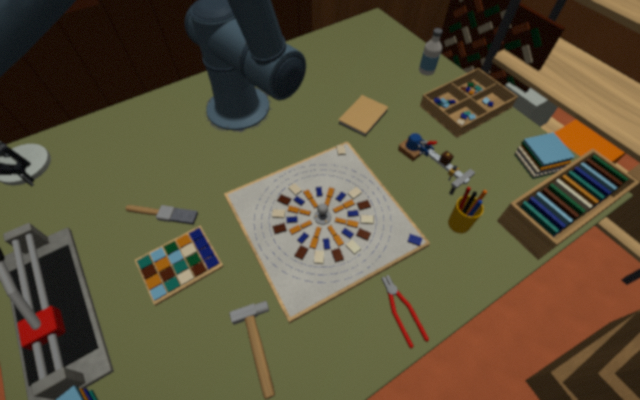

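The top picture shows the bar's head near (198,217) and its feet near (193,153), beside the pot at (222,118). The ball is near (335,201). Next I enlarge both areas.

```bash
cat > h.py <<'E'
from cell import *
import numpy as np, cv2
from scipy.spatial.transform import Rotation as R
def rot(q): return R.from_quat(q,scalar_first=True)
def ray(m,px,z):
    K=m["mtx"]; d=np.array([(px[0]-K[0,2])/K[0,0],-(px[1]-K[1,2])/K[1,1],-1]); d=rot(m["orientation"]).apply(d)
    p=m["position"]; return p+d*(z-p[2])/d[2]
def proj(m,P):
    c=rot(m["orientation"]).inv().apply(np.atleast_2d(P)-m["position"]); K=m["mtx"]
    return np.c_[K[0,2]+K[0,0]*c[:,0]/-c[:,2],K[1,2]+K[1,1]*c[:,1]/c[:,2]]
E
python3 - <<'E'
from h import *
a=cv2.imread("pics/top0.png")
c1=cv2.resize(a[135:245,150:230],None,fx=5,fy=5,interpolation=cv2.INTER_CUBIC)
c2=cv2.resize(a[171:231,300:370],None,fx=5,fy=5,interpolation=cv2.INTER_CUBIC)
o=np.zeros((550,750,3),np.uint8); o[:,:400]=c1; o[:300,400:]=c2
cv2.imwrite("pics/c1.png",o)
m=camera_model("top")
for n,p,z in [("head",(198,217),.064),("cross",(193,153),.05),("ball",(335,201),.075),("c1",(268.5,125),.018),("c2",(413.5,135),.018),("c3",(405.5,282),.018),("c4",(254,270),.018)]: print(n,ray(m,p,z))
E
```

```text
head [0.48134924 0.36150634 0.064     ]
cross [0.65822805 0.38976638 0.05      ]
ball [ 0.52994106 -0.00250734  0.075     ]
c1 [0.74971958 0.18975267 0.018     ]
c2 [ 0.72667293 -0.21798771  0.018     ]
c3 [ 0.32134747 -0.19582222  0.018     ]
c4 [0.3435081  0.21426614 0.018     ]
```

View pics/c1.png

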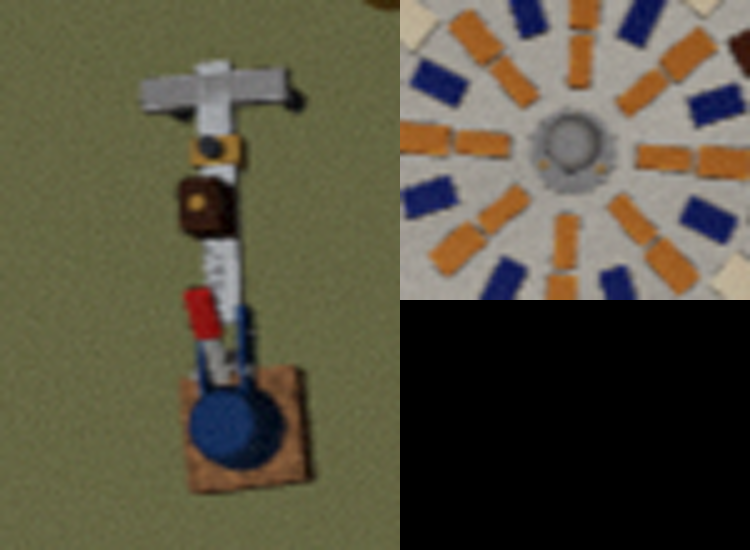

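The enlarged crop shows the crown at about pixel (194.4,220), the foot crossbar at (192.8,152), the grip top at (191.6,176), and the ball at (334.4,199.4). The red latch stands up.

```bash
cat >> h.py <<'E'
def delta(target,yaw_deg=None):
    """tool-axis shift (mm) at current attitude, and tool-z turn (deg) wanted for tool x at yaw"""
    s=observe(); r=rot(s["ee_rot"]); v=r.inv().apply(np.array(target)-s["ee_pos"])*1e3
    x=r.apply([1,0,0]); z=r.apply([0,0,1]); yaw=np.degrees(np.arctan2(x[1],x[0]))
    print("t",round(s["t"],2),"ee",s["ee_pos"].round(4),"F",s["wrist_force"].round(1),"gap",round(s["finger_gap"],4),"yaw",yaw.round(2),"z",z.round(4))
    print("shift mm",v.round(1), "turn z", None if yaw_deg is None else round(-(yaw_deg-yaw),2))
E
python3 - <<'E'
from h import *
m=camera_model("top")
cr=ray(m,(194.4,220),.064); x=ray(m,(192.8,152),.054);g=ray(m,(191.6,176.2),.088);b=ray(m,(334.4,199.4),.062)
print(cr,x,g,b,"pot",ray(m,(222,118),.14))
d=(x-cr)[:2];yaw=np.degrees(np.arctan2(d[1],d[0]));print(yaw,np.hypot(*d),np.hypot(*(g-cr)[:2]))
delta([g[0],g[1],.2],yaw)
E
```

```text
[0.47314957 0.37072157 0.064     ] [0.66009908 0.3891278  0.054     ] [0.58705673 0.37702301 0.088     ] [ 0.5357598  -0.00080578  0.062     ] pot [0.7300608  0.28987263 0.14      ]
5.622968522094226 0.18785342750199058 0.11408133259476716
t 0.1 ee [ 0.2636 -0.5935  0.1985] F [ 0.7  0.4 -0.7] gap 0.0855 yaw 23.94 z [-4.0e-04  1.7e-03 -1.0e+00]
shift mm [ 689.4 -755.9    0. ] turn z 18.31
```

Emit:
arm_command(series=[{"translation":[26.5,-29,0],"twist":[0,0,0],"grip":85},{"translation":[26.5,-29,0],"twist":[0,0,0],"grip":85},{"translation":[26.5,-29,0],"twist":[0,0,0],"grip":85},{"translation":[26.5,-29,0],"twist":[0,0,0],"grip":85},{"translation":[26.5,-29,0],"twist":[0,0,0],"grip":85},{"translation":[26.5,-29,0],"twist":[0,0,0],"grip":85},{"translation":[26.5,-29,0],"twist":[0,0,0],"grip":85},{"translation":[26.5,-29,0],"twist":[0,0,0],"grip":85},{"translation":[26.5,-29,0],"twist":[0,0,0],"grip":85},{"translation":[26.5,-29,0],"twist":[0,0,0],"grip":85},{"translation":[26.5,-29,0],"twist":[0,0,0],"grip":85},{"translation":[26.5,-29,0],"twist":[0,0,0],"grip":85},{"translation":[26.5,-29,0],"twist":[0,0,0],"grip":85},{"translation":[26.5,-29,0],"twist":[0,0,0],"grip":85},{"translation":[26.5,-29,0],"twist":[0,0,0],"grip":85},{"translation":[26.5,-29,0],"twist":[0,0,0],"grip":85},{"translation":[26.5,-29,0],"twist":[0,0,0],"grip":85},{"translation":[26.5,-29,0],"twist":[0,0,0],"grip":85},{"translation":[0,0,0],"twist":[0,0,0],"grip":85}])

```text
t: 1.68
ee_pos: [0.4884, 0.0819, 0.1992]
ee_rot: [-0.001, 0.978, 0.211, 0.0]
wrist_force: [0.1, 0.7, 0.4]
finger_gap: 0.0849
grip_force: 0.0
```

```bash
python3 - <<'E'
from h import *
delta([.5868,.3800,.2],5.6)
im=grab_frame("wrist");cv2.imwrite("pics/w0.png",im[:,:,::-1])
E
```

```text
t 1.68 ee [0.4884 0.0819 0.1992] F [0.1 0.7 0.4] gap 0.0849 yaw 24.33 z [-1.e-04  2.e-03 -1.e+00]
shift mm [ 2.125e+02 -2.311e+02 -2.000e-01] turn z 18.73
```

Emit:
arm_command(series=[{"translation":[26.5,-29,0],"twist":[0,0,0],"grip":85},{"translation":[26.5,-29,0],"twist":[0,0,0],"grip":85},{"translation":[26.5,-29,0],"twist":[0,0,0],"grip":85},{"translation":[26.5,-29,0],"twist":[0,0,0],"grip":85},{"translation":[26.5,-29,0],"twist":[0,0,0],"grip":85},{"translation":[26.5,-29,0],"twist":[0,0,0],"grip":85},{"translation":[26.5,-29,0],"twist":[0,0,0],"grip":85},{"translation":[26.5,-28,0],"twist":[0,0,0],"grip":85},{"translation":[0,0,0],"twist":[0,0,6.2],"grip":85},{"translation":[0,0,0],"twist":[0,0,6.2],"grip":85},{"translation":[0,0,0],"twist":[0,0,6.2],"grip":85},{"translation":[0,0,0],"twist":[0,0,0],"grip":85},{"translation":[0,0,0],"twist":[0,0,0],"grip":85}])

```text
t: 2.82
ee_pos: [0.5882, 0.3726, 0.1991]
ee_rot: [0.0, 0.999, 0.047, -0.0]
wrist_force: [-0.0, 0.4, -1.1]
finger_gap: 0.0848
grip_force: 0.0
```

```bash
python3 - <<'E'
from h import *
delta([.5868,.3800,.2],5.6)
m=camera_model("wrist");im=grab_frame("wrist");cv2.imwrite("pics/w1.png",im[:,:,::-1]);print(m)
np.savez("w1.npz",**m)
E
```

```text
t 2.82 ee [0.5882 0.3726 0.1991] F [-0.   0.4 -1.1] gap 0.0848 yaw 5.42 z [-6.e-04 -5.e-04 -1.e+00]
shift mm [-0.7 -7.5 -0.9] turn z -0.18
{'mtx': array([[316.3299769 ,   0.        , 319.24955749],
       [  0.        , 316.3299769 , 198.26168426],
       [  0.        ,   0.        ,   1.        ]]), 'position': array([0.656225  , 0.37942099, 0.37378847]), 'orientation': array([ 0.73271089, -0.1018152 ,  0.09243336, -0.66650169])}
```

View pics/w1.png

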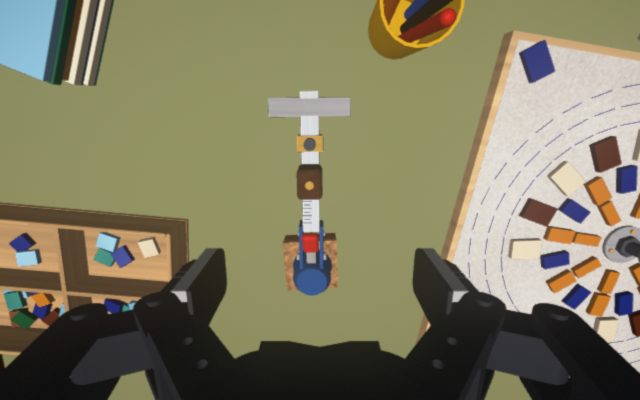

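The wrist view shows the crown at about (313,281), the grip dot at (309.5,185.5), the crossbar at (309.5,107), the latch up, and the ball at about (628,246).

```bash
python3 - <<'E'
from h import *
m=dict(np.load("w1.npz"))
cr=ray(m,(312.8,280),.064); x=ray(m,(309.5,107),.054);g=ray(m,(309.5,185.5),.088)
print(cr,x,g,"ball",ray(m,(629,246),.062))
for a,b in((cr,x),(cr,g)):
    d=(b-a)[:2];print(np.degrees(np.arctan2(d[1],d[0])),np.hypot(*d))
d=(x-cr)[:2];d/=np.hypot(*d);t=cr[:2]+.115*d;print(t)
delta([*t,.056],np.degrees(np.arctan2(d[1],d[0])))
E
```

```text
[0.47537613 0.36929226 0.064     ] [0.65692115 0.38891406 0.054     ] [0.58708404 0.38187564 0.088     ] ball [0.54677738 0.03590271 0.062     ]
6.168711813737979 0.18260231856034617
6.427015342039019 0.11241440133187625
[0.58971026 0.38164975]
t 2.87 ee [0.5881 0.3727 0.1992] F [-1.1  0.6 -0.1] gap 0.0852 yaw 5.42 z [-4.e-04 -3.e-04 -1.e+00]
shift mm [  2.5  -8.8 143.2] turn z -0.75
```

Emit:
arm_command(series=[{"translation":[1,-8.8,0],"twist":[0,0,-0.8],"grip":85},{"translation":[0,0,30],"twist":[0,0,0],"grip":70},{"translation":[0,0,30],"twist":[0,0,0],"grip":70},{"translation":[0,0,30],"twist":[0,0,0],"grip":70},{"translation":[0,0,25],"twist":[0,0,0],"grip":70},{"translation":[0,0,15],"twist":[0,0,0],"grip":70},{"translation":[0,0,12],"twist":[0,0,0],"grip":70},{"translation":[0,0,0],"twist":[0,0,0],"grip":70},{"translation":[0,0,0],"twist":[0,0,0],"grip":70}])

```text
t: 3.62
ee_pos: [0.5886, 0.3828, 0.0581]
ee_rot: [-0.0, 0.999, 0.054, 0.0]
wrist_force: [0.4, -1.1, 0.7]
finger_gap: 0.0703
grip_force: 0.0
```

```bash
python3 - <<'E'
from h import *
delta([.5892,.3813,.056],6.2)
m=camera_model("wrist");im=grab_frame("wrist");cv2.imwrite("pics/w2.png",im[:,:,::-1])
E
```

```text
t 3.62 ee [0.5886 0.3828 0.0581] F [ 0.4 -1.1  0.7] gap 0.0703 yaw 6.16 z [ 7.e-04  3.e-04 -1.e+00]
shift mm [0.5 1.6 2.1] turn z -0.04
```

View pics/w2.png

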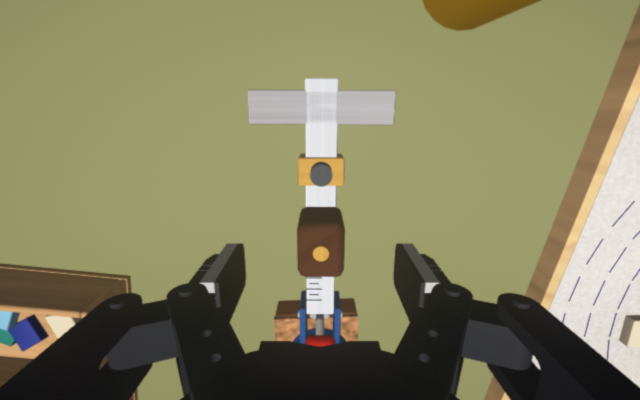

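The grip is centred between the fingers at (321,245), and the latch is clear of the gripper body.

Emit:
arm_command(newtons=60, series=[{"translation":[0.5,0,1],"twist":[0,0,0],"grip":15},{"translation":[0,0,0],"twist":[0,0,0],"grip":15},{"translation":[0,0,0],"twist":[0,0,0],"grip":15},{"translation":[0,0,0],"twist":[0,0,0],"grip":15},{"translation":[0,0,0],"twist":[0,0,0],"grip":15},{"translation":[0,0,0],"twist":[0,0,0],"grip":15},{"translation":[0,0,0],"twist":[0,0,0],"grip":15},{"translation":[0,0,0],"twist":[0,0,0],"grip":15}])

```text
t: 4.33
ee_pos: [0.5886, 0.3826, 0.0564]
ee_rot: [0.0, 0.999, 0.054, -0.0]
wrist_force: [-0.8, 0.4, -0.8]
finger_gap: 0.0151
grip_force: 0.0
```

```bash
python3 - <<'E'
from h import *
im=grab_frame("wrist");cv2.imwrite("pics/w3.png",im[:,:,::-1])
im2=grab_frame("scene");cv2.imwrite("pics/s3.png",im2[:,:,::-1])
c=cv2.resize(im2[80:230,380:500,::-1],None,fx=3,fy=3,interpolation=cv2.INTER_CUBIC)
o=np.zeros((450,800,3),np.uint8);o[:,:360]=c;o[:350,360:]=im[50:,100:540,::-1];cv2.imwrite("pics/c3.png",o)
E
```

```text
(no output)
```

View pics/c3.png

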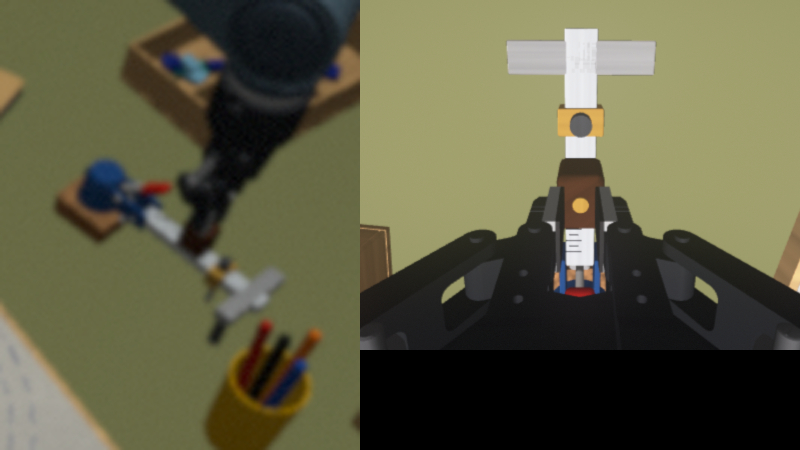

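The fingers stand beside the grip, at about x 557 and 605 in the right-hand panel, but no grip force shows. I'll close further.

Emit:
arm_command(newtons=60, series=[{"translation":[0,0,0],"twist":[0,0,0],"grip":5},{"translation":[0,0,0],"twist":[0,0,0],"grip":0},{"translation":[0,0,0],"twist":[0,0,0],"grip":0},{"translation":[0,0,0],"twist":[0,0,0],"grip":0}])

```text
t: 4.77
ee_pos: [0.5886, 0.3826, 0.0565]
ee_rot: [0.0, 0.999, 0.054, -0.0]
wrist_force: [0.9, -0.6, -0.1]
finger_gap: 0.0001
grip_force: 0.0
```

```bash
python3 - <<'E'
from h import *
m=camera_model("wrist");im=grab_frame("wrist");cv2.imwrite("pics/w4.png",im[:,:,::-1]); np.savez("w4.npz",**m)
delta([.589,.3826,.056],6.2)
o=cv2.resize(im[150:400,220:420,::-1],None,fx=3,fy=2.4);cv2.imwrite("pics/c4.png",o)
E
```

```text
t 4.82 ee [0.5886 0.3826 0.0565] F [-0.1  0.1 -0.7] gap -0.0003 yaw 6.14 z [ 0.  0. -1.]
shift mm [0.4 0.1 0.5] turn z -0.06
```

View pics/c4.png

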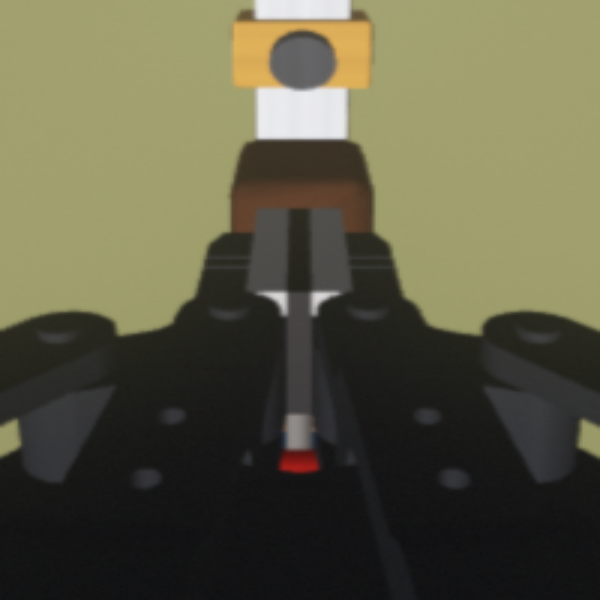

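The fingers shut without touching the grip, and they cover its top face from about y = 208. I need to check heights by triangulating.

```bash
python3 - <<'E'
from h import *
m1=dict(np.load("w1.npz"));m4=dict(np.load("w4.npz"));s=observe()
print("TCP proj",proj(m4,s["ee_pos"]))
T=rot(s["ee_rot"]); print("cam in tool",T.inv().apply(m4["position"]-s["ee_pos"]), "view dir tool",T.inv().apply(rot(m4["orientation"]).apply([0,0,-1])))
m2=dict(m4);m2["position"]=m4["position"]+np.array([-.0004,.0002,.0016])
mt=camera_model("top")
def tri(obs):
    A=np.zeros((3,3));b=np.zeros(3)
    for m,p in obs:
        d=ray(m,p,0)-m["position"];d/=np.linalg.norm(d);P=np.eye(3)-np.outer(d,d);A+=P;b+=P@m["position"]
    x=np.linalg.solve(A,b);return x.round(4),[ (proj(m,x)[0]-p).round(1) for m,p in obs]
for n,p1,p2 in [("dot",(309.5,185.5),(321,254)),("pin",(309.5,144),(321,174)),("crossL",(268,107),(248,107)),("crossR",(351,107),(396,107))]:
    print(n,tri([(m1,p1),(m2,p2)]))
print("dot top+w1",tri([(m1,(309.5,185.5)),(mt,(189.4,175.4))]))
E
```

```text
TCP proj [[319.7959491  229.14422892]]
cam in tool [ 0.06827966 -0.00029138 -0.17474057] view dir tool [-2.71726459e-01 -1.62650440e-04  9.62374514e-01]
dot (array([0.5874, 0.382 , 0.0893]), [array([-0.2,  0. ]), array([ 0.3, -0.1])])
pin (array([0.6225, 0.3857, 0.0641]), [array([-0.1,  0. ]), array([ 0.2, -0.1])])
crossL (array([0.653, 0.429, 0.054]), [array([0. , 0.1]), array([-0. , -0.1])])
crossR (array([0.6612, 0.3487, 0.0525]), [array([ 0. , -0.5]), array([-0. ,  0.8])])
dot top+w1 (array([0.5882, 0.3817, 0.0923]), [array([ 0.2, -0.1]), array([-0.1,  0. ])])
```

```bash
python3 - <<'E'
from h import *
m4=dict(np.load("w4.npz"));s=observe();T=rot(s["ee_rot"])
print(s["t"],s["ee_pos"],s["finger_gap"],s["grip_force"],s["qpos"].round(3))
for n,v in [("tip front",(.011,0,0)),("tip mid",(0,0,0)),("front at z.088",(.011,0,-.0315)),("mid at z.088",(0,0,-.0315)),("front grasp",(.011,0,-.019)),("back z.088",(-.011,0,-.0315))]:
    print(n,proj(m4,s["ee_pos"]+T.apply(v))[0].round(1))
for dx in(-15,15):
  for dy in (-12,12):
    u=np.array([.5874,.382,.088])+R.from_euler("z",6.2,degrees=True).apply([dx/1e3,dy/1e3,0]); print("grip corner",dx,dy,proj(m4,u)[0].round(1))
E
```

```text
4.8167 [0.58863261 0.3826143  0.05649518] -0.0003331243912301663 0.0 [0.415 0.507 1.495 0.    1.139 1.879]
tip front [319.8 211.4]
tip mid [319.8 229.1]
front at z.088 [319.9 231.7]
mid at z.088 [319.9 252.4]
front grasp [319.9 222.7]
back z.088 [319.9 272.4]
grip corner -15 -12 [344.5 281.8]
grip corner -15 12 [297.2 281.8]
grip corner 15 -12 [345.7 226.4]
grip corner 15 12 [296.  226.5]
```

The grip is where I measured it: the dot triangulates to z ≈ 0.089. The shut fingers either pass through it or stand higher than the TCP reading says. I'll raise the shut fingers and see where the free tip appears in the image.

Emit:
arm_command(series=[{"translation":[0,0,-20],"twist":[0,0,0],"grip":0},{"translation":[0,0,-30],"twist":[0,0,0],"grip":0},{"translation":[0,0,-30],"twist":[0,0,0],"grip":0},{"translation":[0,0,0],"twist":[0,0,0],"grip":0},{"translation":[0,0,0],"twist":[0,0,0],"grip":0}])

```text
t: 5.23
ee_pos: [0.5903, 0.3834, 0.1398]
ee_rot: [-0.001, 0.999, 0.054, 0.003]
wrist_force: [-0.7, -0.6, 0.4]
finger_gap: 0.0005
grip_force: 0.0
```

```bash
python3 - <<'E'
from h import *
delta([.5886,.3826,.056],6.2)
m=camera_model("wrist");im=grab_frame("wrist");cv2.imwrite("pics/w5.png",im[:,:,::-1]);np.savez("w5.npz",**m)
a=cv2.imread("pics/w4.png");b=im[:,:,::-1]
for y in range(195,275,4): print(y,a[y,312],a[y,320],"|",b[y,312],b[y,320])
for n,p in [("dot",(.5874,.382,.0893)),("pin",(.6225,.3857,.0641)),("cross",(.657,.389,.0533))]: print(n,proj(m,p)[0].round(1))
o=np.hstack([a[150:400,220:420],b[150:400,220:420]]);cv2.imwrite("pics/c5.png",cv2.resize(o,None,fx=2,fy=2))
E
```

```text
t 5.23 ee [0.5903 0.3834 0.1398] F [-0.7 -0.6  0.4] gap 0.0005 yaw 6.14 z [ 0.0052  0.0023 -1.    ]
shift mm [-2.2  0.7 83.7] turn z -0.06
195 [236 234 233] [235 232 232] | [ 51  72 102] [ 53  73 104]
199 [236 234 233] [235 232 232] | [ 51  72 103] [ 50  71 100]
203 [237 234 234] [236 233 232] | [ 50  71 102] [ 59 107 140]
207 [214 211 211] [212 209 208] | [48 68 95] [ 88 177 224]
211 [37 50 59] [38 52 59] | [48 68 96] [ 88 177 225]
215 [36 51 59] [38 51 59] | [49 69 99] [ 49  71 101]
219 [35 49 57] [37 50 59] | [47 69 97] [ 49  70 101]
223 [36 49 59] [35 50 58] | [50 70 99] [ 50  71 103]
227 [41 58 81] [43 60 84] | [234 232 232] [231 228 227]
231 [46 66 96] [46 66 97] | [232 229 228] [227 224 223]
235 [47 68 99] [47 67 99] | [235 232 231] [230 227 226]
239 [75 79 80] [33 42 44] | [74 79 80] [35 44 45]
243 [75 79 80] [33 41 42] | [74 78 79] [34 44 44]
247 [75 79 79] [33 41 42] | [75 79 80] [32 42 43]
251 [74 78 79] [32 40 42] | [74 78 79] [34 43 43]
255 [74 78 78] [31 39 40] | [73 77 78] [33 41 42]
259 [73 76 78] [30 37 39] | [74 77 78] [31 40 40]
263 [72 76 77] [29 37 38] | [72 75 76] [30 38 39]
267 [73 76 77] [28 36 36] | [74 77 78] [30 37 38]
271 [136 136 138] [44 48 50] | [135 136 137] [44 49 51]
dot [321.2 208.6]
pin [321.3 156.6]
cross [321.8 111.3]
```

View pics/c5.png

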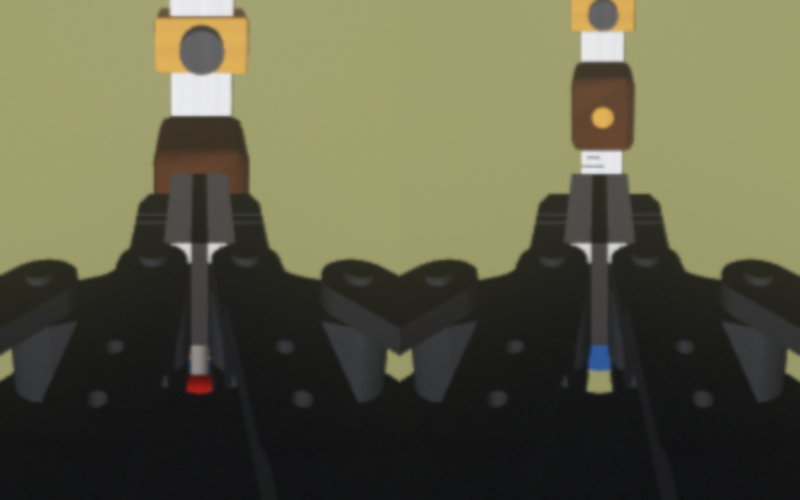

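Both images show the tip at the same place (y ≈ 237). So the fingers were standing just above the grip, and the real tips sit some 35 mm short of the reported TCP. I'll calibrate this by touching the grip's top (z ≈ 0.088) with the shut fingers.

Emit:
arm_command(series=[{"translation":[-1,0,30],"twist":[0,0,0],"grip":0},{"translation":[0,0,30],"twist":[0,0,0],"grip":0},{"translation":[0,0,15],"twist":[0,0,0],"grip":0},{"translation":[0,0,5],"twist":[0,0,0],"grip":0},{"translation":[0,0,1],"twist":[0,0,0],"grip":0},{"translation":[0,0,0],"twist":[0,0,0],"grip":0},{"translation":[0,0,0],"twist":[0,0,0],"grip":0}])

```text
t: 5.87
ee_pos: [0.586, 0.382, 0.0559]
ee_rot: [0.001, 0.999, 0.054, -0.002]
wrist_force: [-7.7, -3.1, 10.2]
finger_gap: 0.0002
grip_force: 5.4
```

Emit:
arm_command(series=[{"translation":[0,0,1],"twist":[0,0,0],"grip":0},{"translation":[0,0,0],"twist":[0,0,0],"grip":0}])

```text
t: 6.03
ee_pos: [0.586, 0.3821, 0.0559]
ee_rot: [0.001, 0.999, 0.054, -0.003]
wrist_force: [-9.8, -4.3, 15.1]
finger_gap: 0.0002
grip_force: 7.5
```

Emit:
arm_command(series=[{"translation":[0,0,1],"twist":[0,0,0],"grip":0},{"translation":[0,0,0],"twist":[0,0,0],"grip":0}])

```text
t: 6.2
ee_pos: [0.5861, 0.3821, 0.0558]
ee_rot: [0.001, 0.999, 0.054, -0.003]
wrist_force: [-11.0, -5.5, 19.3]
finger_gap: -0.0001
grip_force: 9.5
```

Emit:
arm_command(series=[{"translation":[0,0,1],"twist":[0,0,0],"grip":0},{"translation":[0,0,0],"twist":[0,0,0],"grip":0}])

```text
t: 6.37
ee_pos: [0.5861, 0.3822, 0.0558]
ee_rot: [0.001, 0.999, 0.054, -0.003]
wrist_force: [-13.0, -6.5, 22.8]
finger_gap: 0.0002
grip_force: 11.5
```

Contact is at reported z = 0.056, on a grip top at 0.088. So the real tip stands 32 mm behind the reported TCP, and the contact stiffness is about 4.5 N/mm. I'll back off, open, and go down with that correction.

Emit:
arm_command(series=[{"translation":[0,0,-30],"twist":[0,0,0],"grip":0},{"translation":[0,0,-30],"twist":[0,0,0],"grip":65},{"translation":[0,0,0],"twist":[0,0,0],"grip":65},{"translation":[0,0,0],"twist":[0,0,0],"grip":65},{"translation":[0,0,0],"twist":[0,0,0],"grip":65},{"translation":[0,0,0],"twist":[0,0,0],"grip":65},{"translation":[0,0,0],"twist":[0,0,0],"grip":65},{"translation":[0,0,0],"twist":[0,0,0],"grip":65}])

```text
t: 7.03
ee_pos: [0.5868, 0.3821, 0.1108]
ee_rot: [0.0, 0.999, 0.054, -0.001]
wrist_force: [-0.2, 0.1, 1.1]
finger_gap: 0.0648
grip_force: 0.0
```

```bash
python3 - <<'E'
from h import *
m=camera_model("wrist");im=grab_frame("wrist");cv2.imwrite("pics/w6.png",im[:,:,::-1])
delta([.588,.382,.024],6.2)
for n,p in [("dot",(.5874,.382,.0893)),("pin",(.6225,.3857,.0641)),("cross",(.657,.389,.0533))]: print(n,proj(m,p)[0].round(1))
# dot: brass colour centroid
h=cv2.cvtColor(im,cv2.COLOR_RGB2HSV);k=cv2.inRange(h,(12,120,150),(28,255,255));k[:,:290]=0;k[:,350:]=0
n,l,st,c=cv2.connectedComponentsWithStats(k)
print([(st[i,4],c[i].round(1)) for i in range(1,n) if st[i,4]>15])
E
```

```text
t 7.08 ee [0.587  0.3822 0.1112] F [ 0.4 -0.2 -0.7] gap 0.065 yaw 6.14 z [-1.9e-03 -8.0e-04 -1.0e+00]
shift mm [ 1.1  0.3 87.2] turn z -0.06
dot [320.  216.3]
pin [320.  156.8]
cross [320.6 105.5]
[(np.int32(480), array([319.4, 153.8])), (np.int32(122), array([319.2, 215.2])), (np.int32(466), array([344.6, 300.8])), (np.int32(354), array([293.6, 300.7]))]
```

Emit:
arm_command(newtons=60, series=[{"translation":[2,0,25],"twist":[0,0,0],"grip":65},{"translation":[0,0,25],"twist":[0,0,0],"grip":65},{"translation":[0,0,20],"twist":[0,0,0],"grip":65},{"translation":[0,0,11],"twist":[0,0,0],"grip":65},{"translation":[0,0,5],"twist":[0,0,0],"grip":65},{"translation":[0,0,0],"twist":[0,0,0],"grip":65},{"translation":[0,0,0],"twist":[0,0,0],"grip":65}])

```text
t: 7.67
ee_pos: [0.5903, 0.383, 0.0275]
ee_rot: [-0.0, 0.999, 0.054, 0.001]
wrist_force: [0.8, -0.5, 0.1]
finger_gap: 0.065
grip_force: 0.0
```

Emit:
arm_command(newtons=60, series=[{"translation":[0,0,0],"twist":[0,0,0],"grip":10},{"translation":[0,0,0],"twist":[0,0,0],"grip":10},{"translation":[0,0,0],"twist":[0,0,0],"grip":10},{"translation":[0,0,0],"twist":[0,0,0],"grip":10},{"translation":[0,0,0],"twist":[0,0,0],"grip":10},{"translation":[0,0,0],"twist":[0,0,0],"grip":10},{"translation":[0,0,0],"twist":[0,0,0],"grip":10}])

```text
t: 8.25
ee_pos: [0.5904, 0.3831, 0.0278]
ee_rot: [-0.0, 0.999, 0.054, 0.001]
wrist_force: [-0.6, -0.3, 6.2]
finger_gap: 0.0233
grip_force: 59.8
```

Gripped: gap 23.3 mm at 60 N. I'll lift it and pull back towards the robot to clear the pot, then check the view.

Emit:
arm_command(series=[{"translation":[0,0,-5],"twist":[0,0,0],"grip":10},{"translation":[0,0,-12],"twist":[0,0,0],"grip":10},{"translation":[0,0,-18],"twist":[0,0,0],"grip":10},{"translation":[0,0,-18],"twist":[0,0,0],"grip":10},{"translation":[0,0,-18],"twist":[0,0,0],"grip":10},{"translation":[0,0,-18],"twist":[0,0,0],"grip":10},{"translation":[-15,0,0],"twist":[0,0,0],"grip":10},{"translation":[-20,0,0],"twist":[0,0,0],"grip":10},{"translation":[-20,0,0],"twist":[0,0,0],"grip":10},{"translation":[0,0,0],"twist":[0,0,0],"grip":10},{"translation":[0,0,0],"twist":[0,0,0],"grip":10}])

```text
t: 9.17
ee_pos: [0.5335, 0.3765, 0.1148]
ee_rot: [0.0, 0.999, 0.054, -0.001]
wrist_force: [0.2, -0.2, -3.4]
finger_gap: 0.0232
grip_force: 59.3
```

```bash
python3 - <<'E'
from h import *
s=observe();T=rot(s["ee_rot"]);m=camera_model("wrist");im=grab_frame("wrist");cv2.imwrite("pics/w7.png",im[:,:,::-1])
h=cv2.cvtColor(im,cv2.COLOR_RGB2HSV);k=cv2.inRange(h,(12,120,150),(28,255,255));k[:,:290]=0;k[:,350:]=0
n,l,st,c=cv2.connectedComponentsWithStats(k)
print([(st[i,4],c[i].round(1)) for i in range(1,n) if st[i,4]>15])
# predicted pixels if level: offsets from TCP
b=s["ee_pos"];sock=b+[0,0,.0142]+T.apply([-.118,0,0])
for nm,o in [("dot",(.115,0,-.0465)),("pin",(.150,0,-.022)),("cross",(.185,0,-.012))]: print(nm,proj(m,sock+T.apply(o))[0].round(1))
delta([.6529,.0112,b[2]],6.2); print(s["torque"])
E
```

```text
[(np.int32(1077), array([319.6, 184.4])), (np.int32(126), array([344.9, 227.4])), (np.int32(115), array([294.1, 228.4])), (np.int32(285), array([319.2, 289.2]))]
dot [320.1 290.4]
pin [320.  192.3]
cross [320.  111.9]
t 9.22 ee [0.5346 0.3767 0.1153] F [-0.6  0.3 -3.4] gap 0.0232 yaw 6.15 z [-5.e-04 -4.e-04 -1.e+00]
shift mm [ 78.5 376.    0.5] turn z -0.05
[-0.01510156 -0.11703613  0.02019238]
```

The bar is held level: the dot is at (319,289), against a predicted (320,290). Now I carry it across to the ball.

Emit:
arm_command(series=[{"translation":[0,15,0],"twist":[0,0,0],"grip":10},{"translation":[0,28,0],"twist":[0,0,0],"grip":10},{"translation":[0,32,0],"twist":[0,0,0],"grip":10},{"translation":[0,32,0],"twist":[0,0,0],"grip":10},{"translation":[0,32,0],"twist":[0,0,0],"grip":10},{"translation":[0,32,0],"twist":[0,0,0],"grip":10},{"translation":[0,32,0],"twist":[0,0,0],"grip":10},{"translation":[15,32,0],"twist":[0,0,0],"grip":10},{"translation":[20,32,0],"twist":[0,0,0],"grip":10},{"translation":[20,32,0],"twist":[0,0,0],"grip":10},{"translation":[14,32,0],"twist":[0,0,0],"grip":10},{"translation":[9,25,0],"twist":[0,0,0],"grip":10},{"translation":[0,12,0],"twist":[0,0,0],"grip":10},{"translation":[0,8,0],"twist":[0,0,0],"grip":10},{"translation":[0,0,0],"twist":[0,0,0],"grip":10},{"translation":[0,0,0],"twist":[0,0,0],"grip":10},{"translation":[0,0,0],"twist":[0,0,0],"grip":10}])

```text
t: 10.63
ee_pos: [0.6521, 0.0125, 0.1153]
ee_rot: [-0.0, 0.999, 0.054, -0.0]
wrist_force: [0.8, 0.6, -3.8]
finger_gap: 0.0233
grip_force: 59.7
```

```bash
python3 - <<'E'
from h import *
delta([.6529,.0112,.1148],6.2)
s=observe();T=rot(s["ee_rot"]);sock=s["ee_pos"]+[0,0,.0142]+T.apply([-.118,0,0]);print("sock",sock)
im={}
for n in("scene","top"):
    im[n]=grab_frame(n)[:,:,::-1];cv2.imwrite(f"pics/{n}8.png",im[n]);m=camera_model(n)
    print(n,"crown",proj(m,sock+[0,0,.022])[0].round(1),"feet",proj(m,sock+T.apply([.185,.032,.042]))[0].round(1),proj(m,sock+T.apply([.185,-.032,.042]))[0].round(1),"ball",proj(m,[.5356,-.0015,.06])[0].round(1))
o=np.hstack([cv2.resize(im["scene"][130:250,250:370],None,fx=3.3,fy=3.3,interpolation=cv2.INTER_CUBIC),cv2.resize(im["top"][130:250,270:390],None,fx=3.3,fy=3.3,interpolation=cv2.INTER_CUBIC)])
cv2.imwrite("pics/c8.png",o)
E
```

```text
t 10.63 ee [0.6521 0.0125 0.1153] F [ 0.8  0.6 -3.8] gap 0.0233 yaw 6.2 z [-7.e-04  5.e-04 -1.e+00]
shift mm [0.7 1.4 0.5] turn z 0.0
sock [ 5.34754009e-01 -2.59068023e-04  1.29569688e-01]
scene crown [323.2 187.5] feet [363.  261.3] [382.9 245.6] ball [322.8 208.3]
top crown [334.1 195.3] feet [340.  128.5] [315.9 130.7] ball [334.7 199.6]
```

View pics/c8.png

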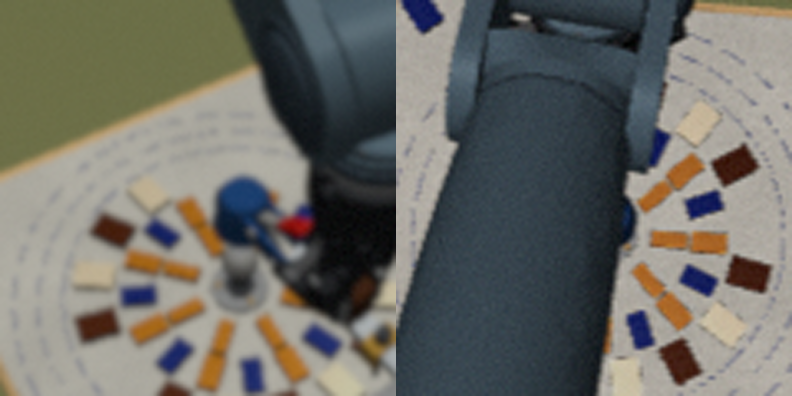

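The scene panel shows the head's crown at pixel (323.3,187.6), against a predicted (323.2,187.5). It hangs over the ball at (322.7,209), so the alignment is good and I lower it.

Emit:
arm_command(series=[{"translation":[0.7,1.2,10],"twist":[0,0,0],"grip":10},{"translation":[0,0,14],"twist":[0,0,0],"grip":10},{"translation":[0,0,8],"twist":[0,0,0],"grip":10},{"translation":[0,0,4],"twist":[0,0,0],"grip":10},{"translation":[0,0,2],"twist":[0,0,0],"grip":10},{"translation":[0,0,2],"twist":[0,0,0],"grip":10},{"translation":[0,0,2],"twist":[0,0,0],"grip":10},{"translation":[0,0,0],"twist":[0,0,0],"grip":10}])

```text
t: 11.4
ee_pos: [0.6536, 0.0101, 0.0734]
ee_rot: [0.0, 0.999, 0.053, 0.0]
wrist_force: [-0.0, 0.7, -4.6]
finger_gap: 0.0232
grip_force: 59.7
```

Emit:
arm_command(series=[{"translation":[0,0,2],"twist":[0,0,0],"grip":10},{"translation":[0,0,2],"twist":[0,0,0],"grip":10},{"translation":[0,0,0],"twist":[0,0,0],"grip":10}])

```text
t: 11.65
ee_pos: [0.6534, 0.0102, 0.0693]
ee_rot: [-0.0, 0.999, 0.054, -0.0]
wrist_force: [0.5, 0.0, -5.0]
finger_gap: 0.0228
grip_force: 59.7
```

Emit:
arm_command(series=[{"translation":[0,0,2],"twist":[0,0,0],"grip":10},{"translation":[0,0,2],"twist":[0,0,0],"grip":10},{"translation":[0,0,0],"twist":[0,0,0],"grip":10}])

```text
t: 11.9
ee_pos: [0.6532, 0.0102, 0.0649]
ee_rot: [-0.0, 0.999, 0.054, -0.0]
wrist_force: [0.0, 0.1, -4.2]
finger_gap: 0.0232
grip_force: 59.7
```

Emit:
arm_command(series=[{"translation":[0,0,2],"twist":[0,0,0],"grip":10},{"translation":[0,0,2],"twist":[0,0,0],"grip":10},{"translation":[0,0,0],"twist":[0,0,0],"grip":10}])

```text
t: 12.15
ee_pos: [0.6532, 0.0103, 0.0609]
ee_rot: [-0.0, 0.999, 0.054, -0.0]
wrist_force: [-0.1, -1.0, -4.2]
finger_gap: 0.023
grip_force: 59.7
```

Emit:
arm_command(series=[{"translation":[0,0,1.5],"twist":[0,0,0],"grip":10},{"translation":[0,0,1.5],"twist":[0,0,0],"grip":10},{"translation":[0,0,0],"twist":[0,0,0],"grip":10}])

```text
t: 12.4
ee_pos: [0.6535, 0.0104, 0.0586]
ee_rot: [-0.0, 0.999, 0.053, -0.0]
wrist_force: [-0.5, 0.9, -2.7]
finger_gap: 0.023
grip_force: 60.1
```

The detents are felt at the expected height, and the feet are 13 mm above the board. I'll tilt the tail down about the head so that the feet stand before I let go.

Emit:
arm_command(series=[{"translation":[-0.2,0,2],"twist":[0,-1,0],"grip":10},{"translation":[-0.2,0,2],"twist":[0,-1,0],"grip":10},{"translation":[-0.2,0,2],"twist":[0,-1,0],"grip":10},{"translation":[0,0,1],"twist":[0,-0.5,0],"grip":10},{"translation":[0,0,0.5],"twist":[0,-0.3,0],"grip":10},{"translation":[0,0,0],"twist":[0,0,0],"grip":10}])

```text
t: 12.9
ee_pos: [0.6529, 0.0102, 0.0508]
ee_rot: [0.002, 0.998, 0.054, -0.033]
wrist_force: [0.1, 1.5, -3.7]
finger_gap: 0.0228
grip_force: 60.1
```

Emit:
arm_command(series=[{"translation":[0,0,0],"twist":[0,0,0],"grip":35},{"translation":[0,0,0],"twist":[0,0,0],"grip":50},{"translation":[0,0,0],"twist":[0,0,0],"grip":55},{"translation":[0,0,0],"twist":[0,0,0],"grip":55},{"translation":[0,0,-15],"twist":[0,0,0],"grip":55},{"translation":[0,0,-25],"twist":[0,0,0],"grip":55},{"translation":[0,0,-25],"twist":[0,0,0],"grip":55},{"translation":[0,0,-20],"twist":[0,1.8,0],"grip":0},{"translation":[0,0,0],"twist":[0,2,0],"grip":0},{"translation":[0,0,0],"twist":[0,0,0],"grip":0},{"translation":[0,0,0],"twist":[0,0,0],"grip":0},{"translation":[0,0,0],"twist":[0,0,0],"grip":0},{"translation":[0,0,0],"twist":[0,0,0],"grip":0}])

```text
t: 13.98
ee_pos: [0.6579, 0.0108, 0.135]
ee_rot: [-0.0, 0.999, 0.054, -0.001]
wrist_force: [-0.0, -0.2, -0.8]
finger_gap: -0.0002
grip_force: 0.0
```

```bash
python3 - <<'E'
from h import *
delta([.5356,-.0015,.080],6.2)
m=camera_model("scene");im=grab_frame("scene")[:,:,::-1];cv2.imwrite("pics/scene9.png",im)
print("crown at detent",proj(m,[.5356,-.0015,.095]),"home",proj(m,[.5356,-.0015,.082]))
h=cv2.cvtColor(im,cv2.COLOR_BGR2HSV);k=cv2.inRange(h,(0,150,90),(8,255,255))|cv2.inRange(h,(172,150,90),(180,255,255))
n,l,st,c=cv2.connectedComponentsWithStats(k);print([(st[i,4],c[i].round(1)) for i in range(1,n) if st[i,4]>10])
c8=np.array([.5356,-.0015,.073]); b=R.from_euler("z",6.2,degrees=True)
print("pad open",proj(m,c8+b.apply([.0565,0,.0475-.004])),"shut",proj(m,[.5356,-.0015,.06]+b.apply([.068,0,.025])))
o=cv2.resize(im[130:270,240:400],None,fx=3.5,fy=3.5,interpolation=cv2.INTER_CUBIC);cv2.imwrite("pics/c9.png",o)
E
```

```text
t 13.98 ee [0.6579 0.0108 0.135 ] F [-0.  -0.2 -0.8] gap -0.0002 yaw 6.14 z [-2.e-03  2.e-04 -1.e+00]
shift mm [-122.8   -0.8   55.2] turn z -0.06
crown at detent [[322.83444289 200.93573769]] home [[322.80942449 203.74118354]]
[(np.int32(11), array([336.5, 213.9])), (np.int32(246), array([413.3, 315.6])), (np.int32(242), array([399.4, 321. ])), (np.int32(820), array([ 37.7, 326.4]))]
pad open [[337.63482003 211.10386187]] shut [[340.15519467 220.89900019]]
```

View pics/c9.png

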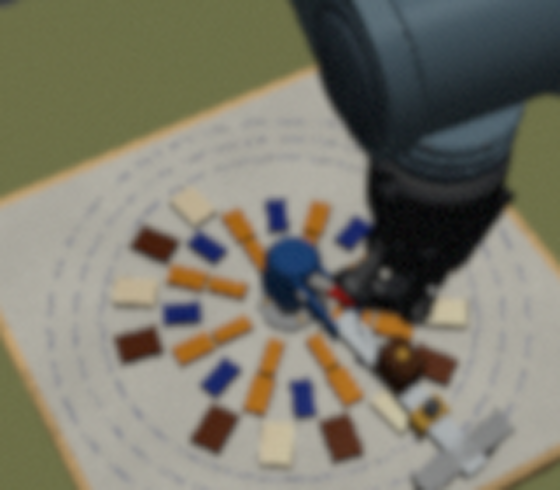

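The picture shows the head seated on the pivot with its crown at about (323,203.5). The latch is up and the bar is standing on its feet. I now go over the crown and feel down.

Emit:
arm_command(series=[{"translation":[-15,0,0],"twist":[0,0,0],"grip":0},{"translation":[-25,0,0],"twist":[0,0,0],"grip":0},{"translation":[-30,0,0],"twist":[0,0,0],"grip":0},{"translation":[-30,0,0],"twist":[0,0,0],"grip":0},{"translation":[-15,-0.5,0],"twist":[0,0,0],"grip":0},{"translation":[-7,0,0],"twist":[0,0,0],"grip":0},{"translation":[0,0,0],"twist":[0,0,0],"grip":0},{"translation":[0,0,20],"twist":[0,0,0],"grip":0},{"translation":[0,0,20],"twist":[0,0,0],"grip":0},{"translation":[0,0,18],"twist":[0,0,0],"grip":0},{"translation":[0,0,8],"twist":[0,0,0],"grip":0},{"translation":[0,0,3],"twist":[0,0,0],"grip":0},{"translation":[0,0,0],"twist":[0,0,0],"grip":0},{"translation":[0,0,0],"twist":[0,0,0],"grip":0}])

```text
t: 15.2
ee_pos: [0.5381, -0.002, 0.0677]
ee_rot: [0.0, 0.999, 0.054, 0.001]
wrist_force: [0.1, 0.2, 0.3]
finger_gap: 0.0002
grip_force: 0.0
```

Emit:
arm_command(series=[{"translation":[0,0,1],"twist":[0,0,0],"grip":0},{"translation":[0,0,1],"twist":[0,0,0],"grip":0},{"translation":[0,0,0],"twist":[0,0,0],"grip":0}])

```text
t: 15.45
ee_pos: [0.5374, -0.0019, 0.0654]
ee_rot: [0.0, 0.999, 0.054, 0.001]
wrist_force: [-0.1, -0.7, -0.1]
finger_gap: 0.0005
grip_force: 0.0
```

Emit:
arm_command(series=[{"translation":[0,0,1],"twist":[0,0,0],"grip":0},{"translation":[0,0,1],"twist":[0,0,0],"grip":0},{"translation":[0,0,0],"twist":[0,0,0],"grip":0}])

```text
t: 15.7
ee_pos: [0.5371, -0.0019, 0.063]
ee_rot: [0.0, 0.999, 0.054, 0.0]
wrist_force: [-0.4, -0.4, 1.4]
finger_gap: -0.0001
grip_force: 0.5
```

Emit:
arm_command(series=[{"translation":[0,0,1],"twist":[0,0,0],"grip":0},{"translation":[0,0,0],"twist":[0,0,0],"grip":0}])

```text
t: 15.87
ee_pos: [0.537, -0.002, 0.0623]
ee_rot: [0.0, 0.999, 0.054, -0.0]
wrist_force: [-2.0, -0.4, 3.9]
finger_gap: 0.0002
grip_force: 2.0
```

Emit:
arm_command(series=[{"translation":[0,0,1],"twist":[0,0,0],"grip":0},{"translation":[0,0,0],"twist":[0,0,0],"grip":0}])

```text
t: 16.03
ee_pos: [0.5368, -0.002, 0.0616]
ee_rot: [0.0, 0.999, 0.054, -0.001]
wrist_force: [-4.5, -0.7, 6.7]
finger_gap: -0.0002
grip_force: 3.5
```

Contact is at reported z = 0.063, so the head is on its detents as expected. I keep pushing in small steps.

Emit:
arm_command(series=[{"translation":[0,0,1],"twist":[0,0,0],"grip":0},{"translation":[0,0,0],"twist":[0,0,0],"grip":0}])

```text
t: 16.2
ee_pos: [0.5366, -0.002, 0.0608]
ee_rot: [0.0, 0.999, 0.054, -0.001]
wrist_force: [-6.6, -0.5, 10.2]
finger_gap: -0.0
grip_force: 5.0
```

Emit:
arm_command(series=[{"translation":[0,0,1],"twist":[0,0,0],"grip":0},{"translation":[0,0,0],"twist":[0,0,0],"grip":0}])

```text
t: 16.37
ee_pos: [0.5362, -0.0021, 0.0599]
ee_rot: [0.0, 0.999, 0.054, -0.001]
wrist_force: [-7.5, -0.7, 12.1]
finger_gap: 0.0
grip_force: 5.8
```

Emit:
arm_command(series=[{"translation":[0,0,1],"twist":[0,0,0],"grip":0},{"translation":[0,0,0],"twist":[0,0,0],"grip":0}])

```text
t: 16.53
ee_pos: [0.5362, -0.0021, 0.0588]
ee_rot: [0.0, 0.999, 0.054, -0.001]
wrist_force: [-5.2, -1.0, 8.2]
finger_gap: -0.0
grip_force: 4.5
```

Emit:
arm_command(series=[{"translation":[0,0,1],"twist":[0,0,0],"grip":0},{"translation":[0,0,1],"twist":[0,0,0],"grip":0},{"translation":[0,0,0],"twist":[0,0,0],"grip":0}])

```text
t: 16.78
ee_pos: [0.5366, -0.0019, 0.056]
ee_rot: [0.0, 0.999, 0.054, -0.0]
wrist_force: [-0.4, -0.6, 1.8]
finger_gap: -0.0001
grip_force: 1.0
```

Emit:
arm_command(series=[{"translation":[0,0,1],"twist":[0,0,0],"grip":0},{"translation":[0,0,1],"twist":[0,0,0],"grip":0},{"translation":[0,0,0],"twist":[0,0,0],"grip":0}])

```text
t: 17.03
ee_pos: [0.5369, -0.0018, 0.0535]
ee_rot: [-0.0, 0.999, 0.053, 0.0]
wrist_force: [-0.4, -0.3, -1.1]
finger_gap: 0.0002
grip_force: 0.0
```

Emit:
arm_command(series=[{"translation":[0,0,1],"twist":[0,0,0],"grip":0},{"translation":[0,0,1],"twist":[0,0,0],"grip":0},{"translation":[0,0,0],"twist":[0,0,0],"grip":0}])

```text
t: 17.28
ee_pos: [0.5369, -0.0017, 0.0514]
ee_rot: [-0.0, 0.999, 0.053, 0.0]
wrist_force: [0.3, -0.9, -0.4]
finger_gap: -0.0002
grip_force: 0.0
```

The head has dropped ahead of the fingers. I follow it to the home position (expected at 0.050) and lean on it.

Emit:
arm_command(series=[{"translation":[0,0,1],"twist":[0,0,0],"grip":0},{"translation":[0,0,1],"twist":[0,0,0],"grip":0},{"translation":[0,0,0],"twist":[0,0,0],"grip":0}])

```text
t: 17.53
ee_pos: [0.5371, -0.0018, 0.0499]
ee_rot: [-0.0, 0.999, 0.054, 0.0]
wrist_force: [-1.1, 0.2, 1.6]
finger_gap: 0.0001
grip_force: 1.0
```

Emit:
arm_command(series=[{"translation":[0,0,1],"twist":[0,0,0],"grip":0},{"translation":[0,0,1],"twist":[0,0,0],"grip":0},{"translation":[0,0,0],"twist":[0,0,0],"grip":0}])

```text
t: 17.78
ee_pos: [0.5372, -0.0019, 0.0497]
ee_rot: [0.0, 0.999, 0.054, -0.0]
wrist_force: [-7.7, 1.9, 14.3]
finger_gap: 0.0003
grip_force: 7.5
```

Emit:
arm_command(series=[{"translation":[0,0,0.6],"twist":[0,0,0],"grip":0},{"translation":[0,0,0],"twist":[0,0,0],"grip":0},{"translation":[0,0,0],"twist":[0,0,0],"grip":0},{"translation":[0,0,0],"twist":[0,0,0],"grip":0}])

```text
t: 18.12
ee_pos: [0.5373, -0.0018, 0.0497]
ee_rot: [0.0, 0.999, 0.054, -0.0]
wrist_force: [-9.9, 1.2, 19.2]
finger_gap: 0.0001
grip_force: 9.3
```

Emit:
arm_command(series=[{"translation":[0,0,0.3],"twist":[0,0,0],"grip":0},{"translation":[0,0,0],"twist":[0,0,0],"grip":0},{"translation":[0,0,0],"twist":[0,0,0],"grip":0},{"translation":[0,0,0],"twist":[0,0,0],"grip":0},{"translation":[0,0,0],"twist":[0,0,0],"grip":0},{"translation":[0,0,0],"twist":[0,0,0],"grip":0},{"translation":[0,0,0],"twist":[0,0,0],"grip":0},{"translation":[0,0,0],"twist":[0,0,0],"grip":0},{"translation":[0,0,0],"twist":[0,0,0],"grip":0},{"translation":[0,0,0],"twist":[0,0,0],"grip":0},{"translation":[0,0,0],"twist":[0,0,0],"grip":0},{"translation":[0,0,0],"twist":[0,0,0],"grip":0}])

```text
t: 19.12
ee_pos: [0.5372, -0.0019, 0.0496]
ee_rot: [0.0, 0.999, 0.054, -0.001]
wrist_force: [-10.2, 1.0, 21.4]
finger_gap: -0.0001
grip_force: 10.3
```

The head is home and bedded with about 21 N. Now I lift off and move over the latch handle.

Emit:
arm_command(series=[{"translation":[0,0,-6],"twist":[0,0,0],"grip":0},{"translation":[0,0,-20],"twist":[0,0,0],"grip":0},{"translation":[0,0,-25],"twist":[0,0,0],"grip":0},{"translation":[0,0,-20],"twist":[0,0,0],"grip":0},{"translation":[0,0,0],"twist":[0,0,0],"grip":0},{"translation":[20,0,0],"twist":[0,0,0],"grip":0},{"translation":[25,0,0],"twist":[0,0,0],"grip":0},{"translation":[19,0,0],"twist":[0,0,0],"grip":0},{"translation":[0,0,0],"twist":[0,0,0],"grip":0},{"translation":[0,0,0],"twist":[0,0,0],"grip":0}])

```text
t: 19.95
ee_pos: [0.6005, 0.0051, 0.1167]
ee_rot: [-0.0, 0.999, 0.054, -0.001]
wrist_force: [-0.2, -0.2, 0.0]
finger_gap: -0.0002
grip_force: 0.0
```

```bash
python3 - <<'E'
from h import *
delta([.5356+.064*.9942,-.0015+.064*.108,.098],6.2)
E
```

```text
t 19.95 ee [0.6005 0.0051 0.1167] F [-0.2 -0.2  0. ] gap -0.0002 yaw 6.15 z [-1.5e-03  2.0e-04 -1.0e+00]
shift mm [-1.2 -0.4 18.7] turn z -0.05
```

Emit:
arm_command(series=[{"translation":[0,0,10],"twist":[0,0,0],"grip":0},{"translation":[0,0,8],"twist":[0,0,0],"grip":0},{"translation":[0,0,3],"twist":[0,0,0],"grip":0},{"translation":[0,0,2],"twist":[0,0,0],"grip":0},{"translation":[0,0,2],"twist":[0,0,0],"grip":0},{"translation":[0,0,2],"twist":[0,0,0],"grip":0},{"translation":[0,0,0],"twist":[0,0,0],"grip":0}])

```text
t: 20.53
ee_pos: [0.6004, 0.005, 0.0907]
ee_rot: [-0.0, 0.999, 0.054, -0.0]
wrist_force: [0.8, -0.8, 0.7]
finger_gap: -0.0001
grip_force: 0.0
```

Emit:
arm_command(series=[{"translation":[0,0,2],"twist":[0,0,0],"grip":0},{"translation":[0,0,2],"twist":[0,0,0],"grip":0},{"translation":[0,0,0],"twist":[0,0,0],"grip":0}])

```text
t: 20.78
ee_pos: [0.6004, 0.0051, 0.0866]
ee_rot: [-0.0, 0.999, 0.054, -0.0]
wrist_force: [-0.0, -0.2, -0.5]
finger_gap: 0.0003
grip_force: 0.0
```

Emit:
arm_command(series=[{"translation":[0,0,2],"twist":[0,0,0],"grip":0},{"translation":[0,0,2],"twist":[0,0,0],"grip":0},{"translation":[0,0,0],"twist":[0,0,0],"grip":0}])

```text
t: 21.03
ee_pos: [0.6012, 0.005, 0.0834]
ee_rot: [0.0, 0.999, 0.054, 0.001]
wrist_force: [0.5, -0.6, 1.9]
finger_gap: 0.0
grip_force: 1.0
```

Contact with the handle. I keep pressing down, aiming for 0.053.

Emit:
arm_command(series=[{"translation":[0,0,2],"twist":[0,0,0],"grip":0},{"translation":[0,0,2],"twist":[0,0,0],"grip":0},{"translation":[0,0,0],"twist":[0,0,0],"grip":0}])

```text
t: 21.28
ee_pos: [0.6031, 0.005, 0.081]
ee_rot: [0.0, 0.999, 0.053, 0.003]
wrist_force: [2.7, 1.5, 5.1]
finger_gap: 0.0001
grip_force: 2.9
```

Emit:
arm_command(series=[{"translation":[0,0,2],"twist":[0,0,0],"grip":0},{"translation":[0,0,2],"twist":[0,0,0],"grip":0},{"translation":[0,0,0],"twist":[0,0,0],"grip":0}])

```text
t: 21.53
ee_pos: [0.6051, 0.005, 0.0784]
ee_rot: [0.0, 0.999, 0.053, 0.005]
wrist_force: [5.1, 2.4, 7.3]
finger_gap: -0.0
grip_force: 3.9
```

Emit:
arm_command(series=[{"translation":[0,0,2],"twist":[0,0,0],"grip":0},{"translation":[0,0,2],"twist":[0,0,0],"grip":0},{"translation":[0,0,0],"twist":[0,0,0],"grip":0}])

```text
t: 21.78
ee_pos: [0.6064, 0.0049, 0.0754]
ee_rot: [0.001, 0.999, 0.053, 0.007]
wrist_force: [6.9, 1.6, 10.6]
finger_gap: -0.0
grip_force: 5.0
```

Emit:
arm_command(series=[{"translation":[0,0,2],"twist":[0,0,0],"grip":0},{"translation":[0,0,2],"twist":[0,0,0],"grip":0},{"translation":[0,0,0],"twist":[0,0,0],"grip":0}])

```text
t: 22.03
ee_pos: [0.606, 0.0046, 0.071]
ee_rot: [0.001, 0.999, 0.053, 0.006]
wrist_force: [7.0, 0.6, 9.2]
finger_gap: 0.0006
grip_force: 4.4
```

Emit:
arm_command(series=[{"translation":[0,0,2],"twist":[0,0,0],"grip":0},{"translation":[0,0,2],"twist":[0,0,0],"grip":0},{"translation":[0,0,0],"twist":[0,0,0],"grip":0}])

```text
t: 22.28
ee_pos: [0.6044, 0.0046, 0.0658]
ee_rot: [0.001, 0.999, 0.053, 0.004]
wrist_force: [2.5, 0.0, 5.2]
finger_gap: -0.0003
grip_force: 2.5
```

Emit:
arm_command(series=[{"translation":[0,0,2],"twist":[0,0,0],"grip":0},{"translation":[0,0,2],"twist":[0,0,0],"grip":0},{"translation":[0,0,0],"twist":[0,0,0],"grip":0}])

```text
t: 22.53
ee_pos: [0.6033, 0.0046, 0.0608]
ee_rot: [0.001, 0.999, 0.053, 0.003]
wrist_force: [2.6, -0.1, 4.9]
finger_gap: 0.0002
grip_force: 2.3
```

Emit:
arm_command(series=[{"translation":[0,0,2],"twist":[0,0,0],"grip":0},{"translation":[0,0,2],"twist":[0,0,0],"grip":0},{"translation":[0,0,0],"twist":[0,0,0],"grip":0}])

```text
t: 22.78
ee_pos: [0.6035, 0.0046, 0.0569]
ee_rot: [0.001, 0.999, 0.053, 0.003]
wrist_force: [3.0, 0.2, 4.9]
finger_gap: -0.0
grip_force: 2.3
```

Emit:
arm_command(series=[{"translation":[0,0,2],"twist":[0,0,0],"grip":0},{"translation":[0,0,1.5],"twist":[0,0,0],"grip":0},{"translation":[0,0,0],"twist":[0,0,0],"grip":0}])

```text
t: 23.03
ee_pos: [0.6038, 0.0046, 0.0536]
ee_rot: [0.001, 0.999, 0.053, 0.004]
wrist_force: [4.1, 0.8, 4.3]
finger_gap: 0.0001
grip_force: 2.4
```

Emit:
arm_command(series=[{"translation":[0,0,1],"twist":[0,0,0],"grip":0},{"translation":[0,0,0],"twist":[0,0,0],"grip":0}])

```text
t: 23.2
ee_pos: [0.6039, 0.0047, 0.0529]
ee_rot: [0.001, 0.999, 0.053, 0.004]
wrist_force: [4.3, 0.8, 5.8]
finger_gap: -0.0
grip_force: 2.9
```

At the expected shut height. I press on gently until the hard stop is clear.

Emit:
arm_command(series=[{"translation":[0,0,1],"twist":[0,0,0],"grip":0},{"translation":[0,0,1],"twist":[0,0,0],"grip":0},{"translation":[0,0,0],"twist":[0,0,0],"grip":0}])

```text
t: 23.45
ee_pos: [0.604, 0.0046, 0.0525]
ee_rot: [0.001, 0.999, 0.054, 0.003]
wrist_force: [-1.3, -0.4, 14.5]
finger_gap: 0.0001
grip_force: 7.7
```

Emit:
arm_command(series=[{"translation":[0,0,1],"twist":[0,0,0],"grip":0},{"translation":[0,0,0],"twist":[0,0,0],"grip":0},{"translation":[0,0,0],"twist":[0,0,0],"grip":0},{"translation":[0,0,0],"twist":[0,0,0],"grip":0}])

```text
t: 23.78
ee_pos: [0.6041, 0.0046, 0.0523]
ee_rot: [0.001, 0.999, 0.054, 0.003]
wrist_force: [-3.1, 1.2, 20.0]
finger_gap: -0.0001
grip_force: 9.9
```

The hard stop is at 0.0525, carrying 20 N, so the latch is shut. I retract.

Emit:
arm_command(series=[{"translation":[0,0,-6],"twist":[0,0,0],"grip":0},{"translation":[0,0,-15],"twist":[0,0,0],"grip":0},{"translation":[0,0,-30],"twist":[0,0,0],"grip":0},{"translation":[0,0,-35],"twist":[0,0,0],"grip":0},{"translation":[-15,20,-35],"twist":[0,0,0],"grip":0},{"translation":[-20,30,-10],"twist":[0,0,0],"grip":0},{"translation":[-20,35,0],"twist":[0,0,0],"grip":0},{"translation":[-20,35,0],"twist":[0,0,0],"grip":0},{"translation":[0,35,0],"twist":[0,0,0],"grip":0},{"translation":[0,35,0],"twist":[0,0,0],"grip":0},{"translation":[0,0,0],"twist":[0,0,0],"grip":0},{"translation":[0,0,0],"twist":[0,0,0],"grip":0}])

```text
t: 24.78
ee_pos: [0.5463, -0.1927, 0.1768]
ee_rot: [-0.0, 0.999, 0.052, -0.0]
wrist_force: [-0.1, 1.3, -0.2]
finger_gap: -0.0002
grip_force: 0.0
```

```bash
python3 - <<'E'
from h import *
s=observe();print(s["t"],s["ee_pos"],s["wrist_force"].round(1))
b=R.from_euler("z",6.2,degrees=True);c=np.array([.5356,-.0015,.06])
for n in("scene","top"):
    m=camera_model(n);im=grab_frame(n);h=cv2.cvtColor(im,cv2.COLOR_RGB2HSV)
    u,v=proj(m,c)[0].astype(int);x0,y0=u-60,v-90
    for nm,ks in(("red",[((0,140,80),(8,255,255)),((172,140,80),(180,255,255))]),("blue head",[((102,120,40),(114,255,255))])):
        k=sum(cv2.inRange(h,*q) for q in ks);k2=np.zeros_like(k);k2[y0:v+70,x0:u+70]=k[y0:v+70,x0:u+70]
        N,l,st,ce=cv2.connectedComponentsWithStats(k2);print(n,nm,[(st[i,:5],ce[i].round(1)) for i in range(1,N) if st[i,4]>15 ])
    print(" pad shut",proj(m,c+b.apply([.068,0,.025])).round(1),"pad open",proj(m,c+b.apply([.051,0,.0515])).round(1),"crown",proj(m,c+[0,0,.022]).round(1))
E
```

```text
24.7833 [ 0.54627812 -0.19266192  0.17681815] [-0.1  1.3 -0.2]
scene red [(array([335, 217,  10,   9,  51], dtype=int32), array([339.5, 221.3]))]
scene blue head [(array([316, 201,  15,  21, 184], dtype=int32), array([322.1, 209.1]))]
 pad shut [[340.2 220.9]] pad open [[336.1 210.7]] crown [[322.8 203.7]]
top red [(array([329, 168,   7,  11,  64], dtype=int32), array([332.3, 173.1]))]
top blue head [(array([327, 191,  15,  17, 198], dtype=int32), array([333.8, 199. ]))]
 pad shut [[332.4 172.8]] pad open [[332.9 177.4]] crown [[334.7 198.5]]
```

The red handle is at its shut position in both cameras and the arm is clear, so I hand in.

```bash
python3 -c "
from cell import *
print(hand_in())"
```

```text
the job is handed in; nothing more can be done
None
```

The head was pushed past its detents until fully home on the ball and leaned on with about 21 N for a second, then the latch was pressed to its hard stop; both cameras show it shut, the arm is clear, and the job is handed in with no verdict returned.

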